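# Empty the forming die, try its plate, and hold it open

### The arm

A 6-joint arm with a two-finger parallel gripper is mounted at the origin on a cart in front of the work surface, level with it; the furniture and walls round the work are solid. World frame = base frame: x ahead of the robot, y to its left, z up, the work surface at z = 0. Lengths are in mm, angles in rad, forces in N, time in s.
With the tool pointing down it reaches from about 275 to 750 mm from the base axis. Payload 10.2 kg.
Tool frame: the origin (TCP) lies between the finger pads; the fingertips stand 22 mm ahead of it and the grasp point (between the pads) lies 3 mm ahead of it (ctrl.nose_length is the distance from the TCP to the fingertips, in mm); y points along the fingers, z is the direction in which the jaws open and shut, and the axes are right-handed (so a half turn about y gives the same grasp; the last joint's range is limited). The gripper opens to 85 mm and grips with 20 to 120 N. Pads are 22 mm wide; open, the fingers measure 114 mm over their backs; the gripper's body (76 mm by 85 mm) begins 54 mm behind the grasp point. The pads swing forward as they close: fully open they stand 13 mm farther back than shut.
Start: joints at [-1.356, 0.313, 1.498, -0, 1.331, -0.223], TCP at [222.561, -475.497, 253.294] pointing down, gripper open.
Joint ranges: [-2.94, 2.94], [-0.97, 2.17], [0.19, 2.56], [-1.23, 4.37], [0.02, 3.11], [-2.88, 2.88]. Speed limits (rad/s): [2.39, 2.39, 3.01, 3.14, 3.14, 3.14].

### API

Orientations are given as a unit quaternion [w, x, y, z].
In Python, from rig import ctrl, eyes, models gives the robot as it stands.
- The arm moves only by the shell command python3 -m crank 'ROWS' [FORCE]. ROWS is JSON, a list of rows, each an object with "dp": the shift along the tool's x, y, z in mm, a list of three; "roll": the turn about the tool's y in rad; "gripper": the closure in counts, from 0 (fully open) to 255 (shut). A call has 1 to 10 rows; each row is the pose to reach, as a shift and turn from the pose commanded when the call began, along the tool's axes at that moment; what a row does not reach only later rows make up. A row lasts 1/12 s, in which the tool goes at most 41.7 mm and 7.16 degrees, less where a joint would pass 70% of its speed; a pose out of reach is approached as far as the arm can. A call with a gripper value outside its range is refused whole. The fingers move at their own pace and stop on an object; FORCE is the grip in N (left out, the last holds). Time passes only in rows, so rows that repeat a pose let the fingers close. It gives the time, the measured TCP pose, the force and the opening at its end, in the units of the state.
- ctrl.sense(): the state, without advancing time (a new reading comes with each control period).
- eyes.capture(name): name is "side" or "top" or "wrist"; returns a dict with "color" (400x640x3 uint8, red, green, blue), "fx", "fy", "cx", "cy" (pixels), "R" (3x3) and "t" (3): a world point X has camera coordinates R X + t. Camera axes: x right, y down, z forward; pixel columns grow to the right and rows downward; lengths in mm; the calibration is good to about 2 mm. A picture is of the moment at which its call begins. There is no depth.
- ctrl.finish_job(): hands the job in, once; it reports no verdict.
Trained networks look in a picture, given as the dict that the camera call returned (one of the last four; its "shot" number tells which), for a name from the list of things; names that differ only in an ending like _2 or _b are one class to them, and where a whole thing is asked for, a point or a joint stands for the part that bears it (a point fixed in the world has none). Each returns a list of dicts, best first, with "confidence" (0 to 1); they miss things now and then, are a little off and sometimes report something else, mostly with a low value. They report only what shows in the picture. A call takes as long as a camera call.
- models.spot_in(picture, label): "extent" ([centre column, centre row, width, height] in pixels, round what is visible of it).
- models.spot_point(picture, label): "centre" ([column, row] in pixels: a listed point, or the origin of a listed thing).
The state is a dict: "time_s": time; "joints": joint angles; "dq": joint speeds; "tau": joint torques, N m; "eef_pos": TCP position; "ee_rot": TCP orientation; "force": force on the tool from outside, world axes, zero at the start; "wrist_torque": the same for the moment, N m; "grip_width": opening from 0.0 (shut) to 1.0 (fully open).
Only numpy, scipy, OpenCV 4.12 (cv2) and the standard library are available. Lean on these libraries where they do the work, as an engineer would, in place of code of your own. Each camera call takes 0.05 s, during which the arm holds its last target. There are 200 camera calls.

### The job

Open the forming die for cleaning: lift the pressed steel cap out of the open cavity in the die plate and set it down flat, without dropping it, in the shallow tray. Then, with the latch knob still untouched, tug the plate up by its handle bar to learn whether the hidden catch holds it; if it is caught, let it down, push the latch knob fully back, and then raise the plate by its bar to about 45 degrees or more. Finish while holding it open there (it falls shut if let go), and leave the other loose things where they are.

Things in the scene. Friction and masses are not known exactly. Their poses are not given: they have to be found in the camera images.
- die_base: the forming die, fixed to the table: dark steel hollow block 150 (x) x 164 (y) x 58 mm high under a hinged die plate. Origin at the centre of its underside; x points to the hinge side (away from the robot, yaw within 0.3 rad), y to the latch housing (robot's left; housing 48 mm wide, top at z = 56 mm), z up
- cavity (a point): centre of the floor of the open round cavity in the die plate's top when shut: 126 mm across, 6 mm deep, floor 68 mm above the table, over the centre of the die. The plate is 150 x 160 x 16 mm, centred over the block, top at 74 mm
- plate_hinge (a point): middle of the plate's hinge axis, which runs along the die's y at the far edge, x = +82 mm, z = 58 mm in the die's frame
- die_plate (a joint): opening angle of the die plate (0.55 kg) in rad: 0 shut, grows as it is raised, stop at 1.3; falls shut when let go. A hidden catch inside the die holds it in some starts, not in others. A caught plate still rises about 0.04 rad (8 mm at the handle bar) before it stops hard; a free one goes on up at about 2.5 N at the bar
- handle_bar (a point): middle of the plate's handle, a round steel bar 12 mm thick along the die's y, carried by two arms 50 mm either side of its middle; 32 mm of clear space between bar and plate edge. Shut, it lies at x = -113 mm, z = 66 mm in the die's frame with nothing under it; 195 mm from the hinge axis, and turns with the plate
- latch_knob (a point): top centre of the latch knob: round, upright, 23 mm across (17 mm at its foot), rising 36 mm from a slot in the latch housing, top 94 mm above the table, 20 mm beside the plate. It slides 28 mm along the die's +x to release the catch, starts within 3 mm of its front end (x = -30 mm, y = +112 mm in the die's frame), stays where left; needs 3 to 8 N. Fully back frees the plate
- cap: the formed part: a dark pressed-steel flanged cap like a hat, 0.28 kg: round flange 118 mm across and 5 mm thick, with an upright round crown in the middle, 48 mm across and 36 mm high over all. It lies loose in the cavity, crown up, flange just below the plate's top. Origin at the centre of its underside, z up. Grip it by the crown
- tray: shallow square steel tray, fixed, 180 x 180 mm outside and 18 mm high, walls and floor 4 mm thick; origin at the centre of its underside on the table
- bearing: bystander: ball bearing 52 mm across, 15 mm high, lying in front of the die; origin under its centre
- round_stub: bystander: upright turned steel stub 38 mm across, 55 mm high, left of the die; origin under its centre
- tape_measure: bystander: black tape measure 62 x 75 x 35 mm, behind the die on its left; origin under its centre
- nut0: bystander: steel nut 30 x 35 x 16 mm, behind the die on its right; origin under its centre

How it is judged:
By the outcome, as a careful person would: the job done as asked, in the order asked, and still so for the second after the job is handed in, while the arm keeps its last pose, push and grip.
It also fails if it takes over 64 s, if anything falls off the work surface, if the arm or the gripper's body presses on something with over 40 N, if the wrist force passes 120 N, or if a joint passes its speed limit or range.

## Working session

There is one attempt and no reset: what is moved stays moved. The work goes in short steps, Python scripts to look and compute and a shell command to move; the robot and the scene stay as the last step left them, time stands still between calls to the robot, and variables do not carry over. Pictures are saved under pics/ and viewed, about 8 in all and at most 12, crops included, and the job is handed in when it is done.

```bash
ls; mkdir -p pics
cat > h.py <<'E'
import numpy as np, cv2
from rig import ctrl, eyes, models
from scipy.spatial.transform import Rotation as Ro
def rot():
    q=ctrl.sense()["ee_rot"]; return Ro.from_quat([q[1],q[2],q[3],q[0]]).as_matrix()
def ray(p,uv):
    R=np.array(p["R"]);t=np.array(p["t"]);d=R.T@np.array([(uv[0]-p["cx"])/p["fx"],(uv[1]-p["cy"])/p["fy"],1]);return -R.T@t,d
def onz(p,uv,z):
    c,d=ray(p,uv);return c+d*(z-c[2])/d[2]
def tri(obs):
    A=np.zeros((3,3));b=np.zeros(3)
    for p,uv in obs:
        c,d=ray(p,uv);d=d/np.linalg.norm(d);M=np.eye(3)-np.outer(d,d);A+=M;b+=M@c
    return np.linalg.solve(A,b)
def proj(p,X):
    c=np.array(p["R"])@X+np.array(p["t"]);return [p["cx"]+p["fx"]*c[0]/c[2],p["cy"]+p["fy"]*c[1]/c[2]]
def save(p,n): cv2.imwrite(f"pics/{n}.png",p["color"][:,:,::-1])
E
python3 - <<'E'
from h import *
np.set_printoptions(precision=1,suppress=True)
s=ctrl.sense();print(s);print(rot())
P={n:eyes.capture(n) for n in("top","side")}
for n in P: save(P[n],n); print(n,ray(P[n],[320,200]))
cv2.imwrite("pics/both.png",cv2.resize(np.vstack([P[n]["color"] for n in P])[:,:,::-1],None,fx=.75,fy=.75))
Z=dict(cavity=68,plate_hinge=58,handle_bar=66,latch_knob=94,cap=68,tray=0,die_base=0,bearing=0,round_stub=0,tape_measure=0,nut0=0)
for l,z in Z.items():
    o=[]
    for n in P:
        r=models.spot_point(P[n],l)
        if r: o.append((P[n],r[0]["centre"])); print(l,n,np.round(r[0]["centre"]),round(r[0]["confidence"],2),onz(P[n],r[0]["centre"],z))
    if len(o)==2: print("   tri",tri(o))
E
```

```text
pics
{'time_s': 0.0, 'joints': array([-1.4,  0.3,  1.5,  0. ,  1.3, -0.2]), 'dq': array([-0.,  0.,  0.,  0., -0., -0.]), 'tau': array([ -0. , -41.2, -26. ,  -0. ,   0. ,   0. ]), 'eef_pos': array([ 222.5, -475.3,  252.7]), 'ee_rot': array([ 0.2, -0.2,  0.7, -0.7]), 'force': array([ 0.5, -0.1, -0.2]), 'wrist_torque': array([0., 0., 0.]), 'grip_width': 0.9977765147989498}
[[-0.9 -0.   0.4]
 [-0.4  0.  -0.9]
 [-0.  -1.  -0. ]]
top (array([ 392.2,   27.5, 1443.6]), array([ 0.1, -0. , -1. ]))
side (array([ 364.7, -675.4,  566.7]), array([ 0.2,  0.8, -0.6]))
cavity top [359. 252.] 0.26 [383.7 -81.1  68. ]
cavity side [346. 198.] 0.94 [570.3  55.4  68. ]
   tri [454.  -91.2 179.9]
plate_hinge top [312. 158.] 0.67 [646.3  46.2  58. ]
plate_hinge side [375. 198.] 0.83 [642.8  54.   58. ]
   tri [642.8  46.7  63.1]
handle_bar top [300. 231.] 0.79 [441.4  80.9  66. ]
handle_bar side [296. 202.] 0.83 [455.9  70.2  66. ]
   tri [449.3  80.4  59.4]
latch_knob top [263. 193.] 0.46 [544.3 179.3  94. ]
latch_knob side [326. 167.] 0.64 [547.9 169.2  94. ]
   tri [547.5 179.6  88.2]
cap top [307. 190.] 0.85 [556.5  61.1  68. ]
cap side [342. 198.] 0.94 [562.6  58.5  68. ]
   tri [559.9  60.5  66.6]
tray top [424. 221.] 0.66 [ 471.4 -278.1    0. ]
tray side [334. 341.] 0.71 [ 466.1 -269.4    0. ]
   tri [ 467.8 -275.8    8.5]
die_base side [339. 221.] 0.59 [556.   61.1   0. ]
bearing top [263. 193.] 0.59 [554.  189.6   0. ]
bearing side [280. 272.] 0.94 [395.  -83.3   0. ]
   tri [ 496.4  213.1 -268.2]
round_stub side [305. 165.] 0.54 [523.3 363.   -0. ]
tape_measure top [223. 160.] 0.71 [652.3 310.    0. ]
tape_measure side [342. 199.] 0.68 [589.2 155.1   0. ]
   tri [ 656.6  336.6 -123.3]
nut0 top [380. 155.] 0.63 [ 666.5 -152.8    0. ]
nut0 side [416. 275.] 0.46 [ 664.8 -152.     0. ]
   tri [ 665.5 -152.5    0.4]
```

View pics/both.png

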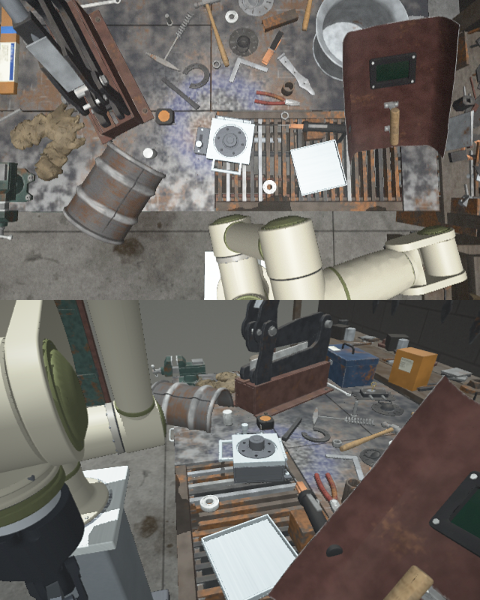

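The picture shows the die at about (307,190) in the top view, with the handle side facing the robot and the tray at (423,222). The measured points fit the die geometry: handle to hinge is 196 mm, and the yaw is about -0.17. Next I work out the move to above the cap.

```bash
cat >> h.py <<'E'
np.set_printoptions(precision=2,suppress=True)
def plan(X,yaw=None):
    s=ctrl.sense();R=rot();print("dp",R.T@(np.array(X)-s["eef_pos"]),"tcp",s["eef_pos"],"t",s["time_s"],"F",s["force"],"grip",s["grip_width"])
    a=np.arctan2(R[1,2],R[0,2]);print("yaw z",a, "roll",None if yaw is None else -((yaw-a+np.pi)%(2*np.pi)-np.pi))
    print("tool",R.round(2).tolist())
E
python3 -c "
from h import *
plan([540,40,240],-0.17)"
```

```text
dp [-506.05   13.29 -332.28] tcp [ 222.55 -475.48  253.27] t 1.2 F [-0.77 -0.34 -0.77] grip 1.0000765824075044
yaw z -1.13299609191841 roll -0.9629960919184102
tool [[-0.91, -0.0, 0.42], [-0.42, 0.0, -0.91], [0.0, -1.0, -0.0]]
```

```bash
python3 -m crank '[{"dp":[-300,0,-200],"roll":0,"gripper":0},{"dp":[-300,0,-200],"roll":0,"gripper":0},{"dp":[-300,0,-200],"roll":0,"gripper":0},{"dp":[-506,13,-332],"roll":-0.96,"gripper":0},{"dp":[-506,13,-332],"roll":-0.96,"gripper":0},{"dp":[-506,13,-332],"roll":-0.96,"gripper":0},{"dp":[-506,13,-332],"roll":-0.96,"gripper":0},{"dp":[-506,13,-332],"roll":-0.96,"gripper":0},{"dp":[-506,13,-332],"roll":-0.96,"gripper":0},{"dp":[-506,13,-332],"roll":-0.96,"gripper":0}]'
python3 -c "
from h import *
plan([540,40,240],-0.17)"
```

```text
time_s: 2.03
eef_pos: [441.5, -118.7, 245.6]
ee_rot: [-0.433, 0.433, -0.559, 0.559]
force: [-0.5, -0.7, 0.6]
grip_width: 1.001
dp [-178.25    5.62   55.84] tcp [ 441.49 -118.71  245.63] t 2.0333 F [-0.45 -0.73  0.63] grip 1.001375236451485
yaw z -0.2518639546947838 roll -0.08186395469478391
tool [[-0.25, 0.0, 0.97], [-0.97, -0.0, -0.25], [0.0, -1.0, 0.0]]
```

```bash
python3 -m crank '[{"dp":[-178,6,56],"roll":-0.08,"gripper":0},{"dp":[-178,6,56],"roll":-0.08,"gripper":0},{"dp":[-178,6,56],"roll":-0.08,"gripper":0},{"dp":[-178,6,56],"roll":-0.08,"gripper":0},{"dp":[-178,6,56],"roll":-0.08,"gripper":0},{"dp":[-178,6,56],"roll":-0.08,"gripper":0}]'
python3 - <<'E'
from h import *
P={n:eyes.capture(n) for n in("top","side","wrist")}
print("cam",ray(P["wrist"],[320,200]))
save(P["wrist"],"w1")
for l,z in dict(cap=68,cavity=68,handle_bar=66,plate_hinge=58,latch_knob=94).items():
    o=[]
    for n in P:
        r=models.spot_point(P[n],l)
        if r: o.append((P[n],r[0]["centre"])); print(l,n,np.round(r[0]["centre"]),round(r[0]["confidence"],2),onz(P[n],r[0]["centre"],z))
    if len(o)>1: print("   tri",tri(o))
plan([560,60.5,140],-0.17)
E
```

```text
time_s: 2.53
eef_pos: [541.5, 40.5, 238.8]
ee_rot: [0.455, -0.455, 0.542, -0.541]
force: [0.0, -0.4, -0.0]
grip_width: 1.002
cam (array([554.69, 115.08, 359.52]), array([-0.05, -0.3 , -0.95]))
cap top [308. 187.] 0.56 [563.55  57.46  68.  ]
cap side [341. 195.] 0.64 [563.6   72.88  68.  ]
cap wrist [340. 152.] 0.67 [562.72  62.64  68.  ]
   tri [561.94  60.9   75.03]
cavity side [344. 197.] 0.66 [567.32  62.66  68.  ]
cavity wrist [432. 148.] 0.47 [637.58  52.44  68.  ]
   tri [599.4   59.13  78.53]
handle_bar side [293. 203.] 0.57 [447.8   64.77  66.  ]
handle_bar wrist [203. 156.] 0.84 [449.89  78.47  66.  ]
   tri [448.18  77.21  58.12]
plate_hinge side [375. 199.] 0.72 [641.79  50.28  58.  ]
plate_hinge wrist [433. 148.] 0.95 [641.29  49.44  58.  ]
   tri [641.32  49.52  58.5 ]
latch_knob top [262. 194.] 0.5 [542.93 182.3   94.  ]
latch_knob side [328. 166.] 0.63 [553.05 170.14  94.  ]
   tri [549.62 182.12  87.32]
dp [-26.46  99.39  15.2 ] tcp [540.36  37.15 239.39] t 3.4333 F [ 0.07 -0.04  0.5 ] grip 1.0010091394815888
yaw z -0.17792907869082952 roll -0.007929078690829705
tool [[-0.18, -0.0, 0.98], [-0.98, -0.0, -0.18], [0.0, -1.0, -0.0]]
```

View pics/w1.png

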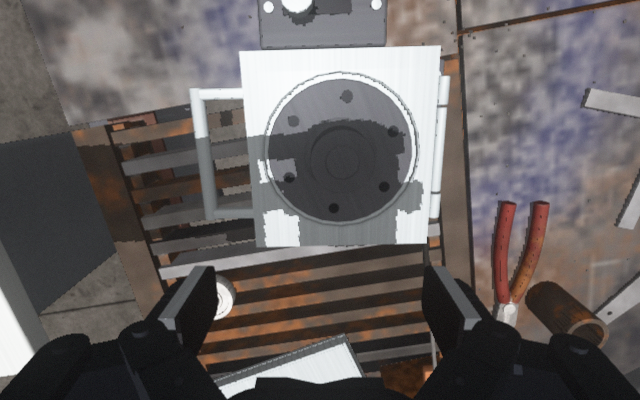

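The wrist view shows the cap centred near (342,150). The plate corners are at about (238,51), (441,46), (433,244) and (258,247), the bar at (203,156), and the knob at the top near (298,3).

Run:
```python
from h import *
p=eyes.capture("wrist")
C=[onz(p,c,74) for c in [(239,51),(441,46),(433,244),(258,247)]]
for c in C: print(c)
print("ctr",np.mean(C,0), "crown",onz(p,(343,160),104),"flange",onz(p,(342,149),74))
for a,b in((0,1),(3,2)): d=C[b]-C[a]; print(np.linalg.norm(d),np.arctan2(d[1],d[0]))
for a,b in((0,3),(1,2)): d=C[a]-C[b]; print(np.linalg.norm(d),np.arctan2(d[1],d[0])-np.pi/2)
print("bar",onz(p,(196,92),66),onz(p,(210,215),66))
```

```text
[500.77 151.04  74.  ]
[649.29 127.76  74.  ]
[630.35 -32.05  74.  ]
[478.05  -7.47  74.  ]
ctr [564.62  59.82  74.  ] crown [563.16  62.16 104.  ] flange [564.76  65.04  74.  ]
150.33137867149992 -0.15547564641196254
154.27468520430926 -0.1600120847998611
160.13549998868953 -0.1423851411290742
160.93493917305372 -0.11794910774784961
bar [458.38 128.9   66.  ] [441.37  26.72  66.  ]
```

```bash
python3 -c "
from h import *
plan([563,62,120],-0.155)"
```

```text
dp [-28.47 119.4   17.86] tcp [540.38  37.14 239.4 ] t 3.4833 F [ 0.4  -0.17 -0.93] grip 0.999529245943361
yaw z -0.17797393221765634 roll -0.022973932217656312
tool [[-0.18, -0.0, 0.98], [-0.98, 0.0, -0.18], [-0.0, -1.0, -0.0]]
```

```bash
python3 -m crank '[{"dp":[-28,30,18],"roll":-0.02,"gripper":0},{"dp":[-28,70,18],"roll":-0.02,"gripper":0},{"dp":[-28,100,18],"roll":-0.02,"gripper":0},{"dp":[-28,119,18],"roll":-0.02,"gripper":0},{"dp":[-28,119,18],"roll":-0.02,"gripper":0},{"dp":[-28,119,18],"roll":-0.02,"gripper":0}]'
python3 - <<'E'
from h import *
p=eyes.capture("wrist");save(p,"w2")
plan([563,62,99],-0.155)
for q in ((563,62,104),): print(proj(p,np.array(q)))
E
```

```text
time_s: 3.98
eef_pos: [563.0, 61.5, 120.4]
ee_rot: [0.459, -0.459, 0.538, -0.538]
force: [0.6, -0.6, 0.7]
grip_width: 1.0
dp [-0.45 22.69 -0.82] tcp [563.7   61.43 121.69] t 4.0333 F [-0.12 -0.16  0.53] grip 1.0016320325609065
yaw z -0.15803800342754096 roll -0.003038003427541014
tool [[-0.16, 0.0, 0.99], [-0.99, -0.0, -0.16], [-0.0, -1.0, 0.0]]
[np.float64(317.7247033627685), np.float64(276.9787487846294)]
```

View pics/w2.png

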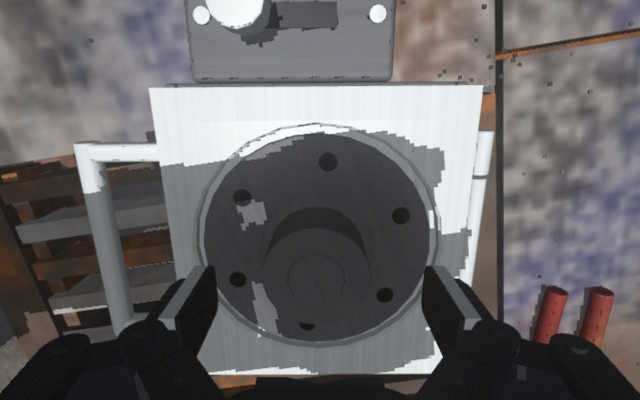

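The crown is centred near (316,277) against a predicted (318,277), so the tool is aligned. I descend and grip.

```bash
python3 -m crank '[{"dp":[0,12,-1],"gripper":0,"roll":0},{"dp":[0,22,-1],"gripper":0,"roll":0},{"dp":[0,22,-1],"gripper":0,"roll":0},{"dp":[0,22,-1],"gripper":255,"roll":0},{"dp":[0,22,-1],"gripper":255,"roll":0},{"dp":[0,22,-1],"gripper":255,"roll":0},{"dp":[0,22,-1],"gripper":255,"roll":0},{"dp":[0,22,-1],"gripper":255,"roll":0},{"dp":[0,22,-1],"gripper":255,"roll":0},{"dp":[0,22,-1],"gripper":255,"roll":0}]' 50
python3 -m crank '[{"dp":[0,-5,0],"gripper":255,"roll":0},{"dp":[0,-15,0],"gripper":255,"roll":0},{"dp":[0,-35,0],"gripper":255,"roll":0},{"dp":[0,-60,0],"gripper":255,"roll":0},{"dp":[0,-80,0],"gripper":255,"roll":0},{"dp":[0,-80,0],"gripper":255,"roll":0}]'
python3 - <<'E'
from h import *
p=eyes.capture("wrist");P={n:eyes.capture(n) for n in("top","side")}
save(p,"w3")
o=[]
for n in P:
    for l in("tray",):
        r=models.spot_in(P[n],l);q=models.spot_point(P[n],l);print(n,r[:1],q[:2]);
        if q:o.append((P[n],q[0]["centre"]));print(onz(P[n],q[0]["centre"],0))
print(tri(o) if len(o)>1 else 0)
plan([468,-274,180])
# top crop of tray
c=P["top"]["color"][150:290,360:490];cv2.imwrite("pics/c3.png",np.hstack([cv2.resize(c[:,:,::-1],(430,460),interpolation=cv2.INTER_CUBIC),cv2.resize(p["color"][:,:,::-1],(370,460))]))
E
```

```text
time_s: 4.87
eef_pos: [562.3, 61.7, 99.5]
ee_rot: [-0.459, 0.459, -0.538, 0.538]
force: [-2.7, -0.5, 6.8]
grip_width: 0.546
time_s: 5.37
eef_pos: [563.7, 61.6, 183.1]
ee_rot: [-0.461, 0.457, -0.536, 0.54]
force: [0.3, -0.2, -1.5]
grip_width: 0.544
top [{'extent': [424.4, 223.1, 81.1, 74.6], 'confidence': 0.6}] []
side [{'extent': [332.2, 339.9, 128.3, 115.7], 'confidence': 0.91}] [{'centre': [333.1, 342.2], 'confidence': 0.67}]
[ 463.15 -271.45    0.  ]
0
dp [346.23  -2.61 -39.64] tcp [561.63  61.68 177.27] t 5.7167 F [ 0.72 -0.04 -2.84] grip 0.5432188010049855
yaw z -0.15802824420147568 roll None
tool [[-0.16, -0.0, 0.99], [-0.99, 0.0, -0.16], [0.0, -1.0, -0.0]]
```

View pics/c3.png

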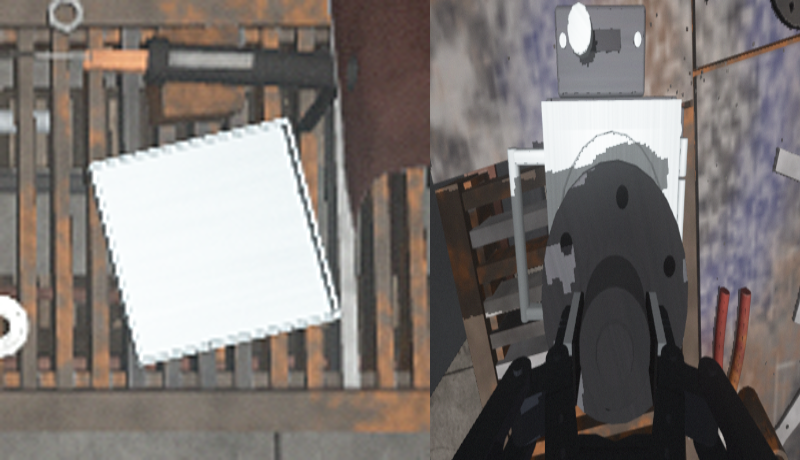

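The cap is held and clear of the plate; the measured load is about 2.8 N. The tray corners in the top view come to about (387,200), (446,186), (463,247) and (403,260). I check the tray centre and how close the welding mask is.

Run:
```python
from h import *
T=eyes.capture("top");S=eyes.capture("side")
C=[onz(T,c,18) for c in [(387.2,199.6),(446.2,186.2),(462.8,246.8),(403.2,260.5)]]
print(np.array(C),np.mean(C,0))
for a in((477,27),(460,200)):
  for b in((593,104),(400,387)):
    X=tri([(T,a),(S,b)]);print(a,b,X,np.array(proj(T,X))-a)
plan([*np.mean(C,0)[:2],180])
```

```text
[[ 533.15 -168.88   18.  ]
 [ 571.74 -339.95   18.  ]
 [ 397.52 -382.41   18.  ]
 [ 359.1  -211.61   18.  ]] [ 465.38 -275.72   18.  ]
(477, 27) (593, 104) [ 835.83 -289.51  407.07] [-11.88  15.68]
(477, 27) (400, 387) [ 720.24 -393.8   193.83] [ 5.91 93.19]
(460, 200) (593, 104) [ 571.94 -343.06  424.19] [ 37.37 -38.42]
(460, 200) (400, 387) [ 535.14 -379.61   18.29] [ 0.34 -1.23]
dp [348.35  -2.24 -42.18] tcp [561.85  61.66 177.69] t 5.8167 F [-0.53  0.79 -2.92] grip 0.5486200611878184
yaw z -0.15802804308965848 roll None
tool [[-0.16, -0.0, 0.99], [-0.99, 0.0, -0.16], [0.0, -1.0, -0.0]]
```

```bash
python3 -m crank '[{"dp":[20,0,-2],"gripper":255,"roll":0},{"dp":[55,0,-7],"gripper":255,"roll":0},{"dp":[95,0,-12],"gripper":255,"roll":0},{"dp":[135,0,-16],"gripper":255,"roll":0},{"dp":[175,0,-21],"gripper":255,"roll":0},{"dp":[215,0,-26],"gripper":255,"roll":0},{"dp":[255,0,-31],"gripper":255,"roll":0},{"dp":[295,0,-36],"gripper":255,"roll":0},{"dp":[330,0,-40],"gripper":255,"roll":0},{"dp":[348,0,-42],"gripper":255,"roll":0}]'
python3 -m crank '[{"dp":[0,20,0],"gripper":255,"roll":0},{"dp":[0,50,0],"gripper":255,"roll":0},{"dp":[0,80,0],"gripper":255,"roll":0},{"dp":[0,100,0],"gripper":255,"roll":0},{"dp":[0,100,0],"gripper":255,"roll":0},{"dp":[0,100,0],"gripper":255,"roll":0}]'
python3 - <<'E'
from h import *
p=eyes.capture("wrist");save(p,"w4")
plan([465.4,-275.7,37])
E
```

```text
time_s: 6.65
eef_pos: [464.4, -279.0, 178.2]
ee_rot: [-0.458, 0.458, -0.538, 0.539]
force: [0.6, -0.3, -2.3]
grip_width: 0.548
time_s: 7.15
eef_pos: [465.7, -275.3, 78.2]
ee_rot: [0.459, -0.459, 0.538, -0.537]
force: [-0.0, -0.3, -1.1]
grip_width: 0.544
dp [ 0.01 42.4  -0.95] tcp [ 466.3 -275.8   79.4] t 7.2 F [-0.63  0.22 -2.44] grip 0.5439906955978183
yaw z -0.1579669377312812 roll None
tool [[-0.16, 0.0, 0.99], [-0.99, -0.0, -0.16], [0.0, -1.0, 0.0]]
```

View pics/w4.png

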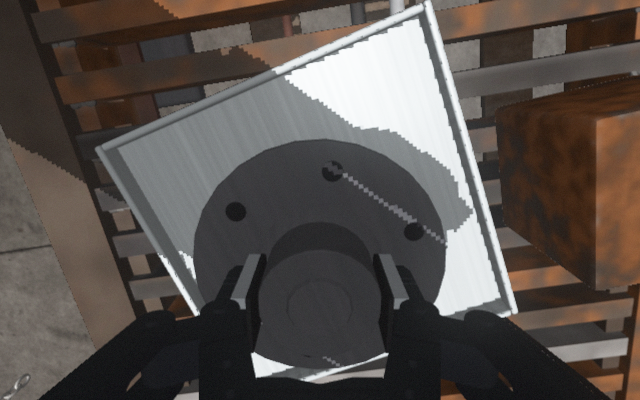

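Run:
```python
from h import *
p=eyes.capture("wrist")
A,B,C=[onz(p,c,18) for c in((100,150),(430,4),(513,314))]
print(A,B,C,np.linalg.norm(A-B),np.linalg.norm(B-C),"ctr",(A+C)/2)
plan([465.4,-275.7,40])
```

```text
[ 363.26 -210.31   18.  ] [ 535.15 -169.94   18.  ] [ 573.8  -344.05   18.  ] 176.56743823356558 178.3567243444518 ctr [ 468.53 -277.18   18.  ]
dp [-0.16 39.95 -1.26] tcp [ 466.54 -275.98   79.95] t 7.25 F [-1.52 -0.12 -2.61] grip 0.5408791014372979
yaw z -0.15791427971168695 roll None
tool [[-0.16, 0.0, 0.99], [-0.99, -0.0, -0.16], [0.0, -1.0, 0.0]]
```

```bash
python3 -m crank '[{"dp":[0,15,0],"gripper":255,"roll":0},{"dp":[0,30,0],"gripper":255,"roll":0},{"dp":[0,38,0],"gripper":255,"roll":0},{"dp":[0,40,0],"gripper":255,"roll":0},{"dp":[0,40,0],"gripper":255,"roll":0},{"dp":[0,40,0],"gripper":255,"roll":0}]'
python3 -m crank '[{"dp":[0,1,0],"gripper":255,"roll":0},{"dp":[0,2,0],"gripper":255,"roll":0},{"dp":[0,2,0],"gripper":255,"roll":0}]'
```

```text
time_s: 7.75
eef_pos: [466.3, -275.8, 39.5]
ee_rot: [-0.459, 0.459, -0.537, 0.538]
force: [0.5, 0.4, -2.5]
grip_width: 0.546
time_s: 8.0
eef_pos: [465.9, -275.5, 36.6]
ee_rot: [-0.459, 0.459, -0.538, 0.538]
force: [0.1, 1.2, -2.6]
grip_width: 0.543
```

```bash
python3 -m crank '[{"dp":[0,1,0],"gripper":255,"roll":0},{"dp":[0,1,0],"gripper":255,"roll":0}]';python3 -m crank '[{"dp":[0,1,0],"gripper":255,"roll":0},{"dp":[0,1,0],"gripper":255,"roll":0}]'
```

```text
time_s: 8.17
eef_pos: [465.9, -275.5, 35.6]
ee_rot: [-0.459, 0.459, -0.538, 0.538]
force: [-0.8, -0.0, -1.0]
grip_width: 0.546
time_s: 8.33
eef_pos: [466.0, -275.5, 35.6]
ee_rot: [-0.459, 0.459, -0.538, 0.538]
force: [-3.7, 2.3, 10.0]
grip_width: 0.547
```

```bash
python3 -m crank '[{"dp":[0,0,0],"gripper":0,"roll":0},{"dp":[0,0,0],"gripper":0,"roll":0},{"dp":[0,0,0],"gripper":0,"roll":0},{"dp":[0,0,0],"gripper":0,"roll":0},{"dp":[0,-15,0],"gripper":0,"roll":0},{"dp":[0,-50,0],"gripper":0,"roll":0},{"dp":[0,-90,0],"gripper":0,"roll":0},{"dp":[0,-130,0],"gripper":0,"roll":0},{"dp":[0,-150,0],"gripper":0,"roll":0},{"dp":[0,-150,0],"gripper":0,"roll":0}]'
python3 - <<'E'
from h import *
p=eyes.capture("wrist");save(p,"w5")
print(models.spot_point(p,"cap")[:1])
u=np.array([np.cos(-.155),np.sin(-.155)])
b=np.array([563.5,61])-113*u
print("bar from die",b)
plan([*b,180],-.155)
E
```

```text
time_s: 9.17
eef_pos: [467.2, -276.6, 189.3]
ee_rot: [-0.459, 0.459, -0.535, 0.541]
force: [-1.5, -0.5, 1.1]
grip_width: 0.999
[{'centre': [313.2, 176.3], 'confidence': 0.9}]
bar from die [451.85  78.44]
dp [-347.25    4.27  -69.48] tcp [ 465.82 -275.41  184.46] t 9.2667 F [-1.26  0.61  0.04] grip 1.0000838829488372
yaw z -0.15803154154010124 roll -0.0030315415401012125
tool [[-0.16, 0.0, 0.99], [-0.99, -0.0, -0.16], [0.0, -1.0, 0.0]]
```

View pics/w5.png

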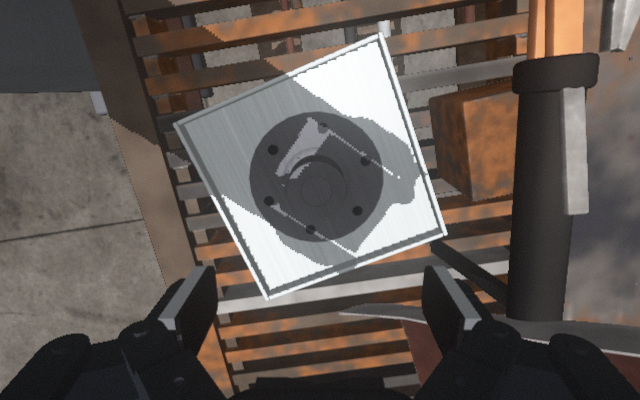

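The cap is at (315,178), flat and centred in the tray. Next I move to above the handle bar.

```bash
python3 -m crank '[{"dp":[-347,4,-69],"gripper":0,"roll":0},{"dp":[-347,4,-69],"gripper":0,"roll":0},{"dp":[-347,4,-69],"gripper":0,"roll":0},{"dp":[-347,4,-69],"gripper":0,"roll":0},{"dp":[-347,4,-69],"gripper":0,"roll":0},{"dp":[-347,4,-69],"gripper":0,"roll":0},{"dp":[-347,4,-69],"gripper":0,"roll":0},{"dp":[-347,4,-69],"gripper":0,"roll":0},{"dp":[-347,4,-69],"gripper":0,"roll":0},{"dp":[-347,4,-69],"gripper":0,"roll":0}]'
python3 -m crank '[{"dp":[0,20,0],"gripper":60,"roll":0},{"dp":[0,40,0],"gripper":60,"roll":0},{"dp":[0,50,0],"gripper":60,"roll":0},{"dp":[0,50,0],"gripper":60,"roll":0},{"dp":[0,50,0],"gripper":60,"roll":0}]'
python3 - <<'E'
from h import *
p=eyes.capture("wrist");save(p,"w6")
r=models.spot_point(p,"handle_bar");print(r[:1]);print(onz(p,r[0]["centre"],66) if r else 0)
r=models.spot_point(p,"latch_knob");print(r[:1]);print(onz(p,r[0]["centre"],94) if r else 0)
plan([451.8,78.4,69],-.155)
E
```

```text
time_s: 10.1
eef_pos: [450.9, 81.6, 178.8]
ee_rot: [0.459, -0.461, 0.538, -0.536]
force: [-0.4, -0.1, 0.7]
grip_width: 1.0
time_s: 10.52
eef_pos: [451.8, 77.7, 129.5]
ee_rot: [0.458, -0.459, 0.539, -0.537]
force: [0.3, -0.6, -0.0]
grip_width: 0.767
[{'centre': [316.6, 235.3], 'confidence': 0.78}]
[450.8   77.73  66.  ]
[]
0
dp [-0.41 61.87 -0.94] tcp [452.61  77.86 130.87] t 10.6667 F [ 0.05 -0.56  0.39] grip 0.7671162215994306
yaw z -0.1583241843646985 roll -0.0033241843646987235
tool [[-0.16, 0.0, 0.99], [-0.99, -0.0, -0.16], [-0.0, -1.0, 0.0]]
```

View pics/w6.png

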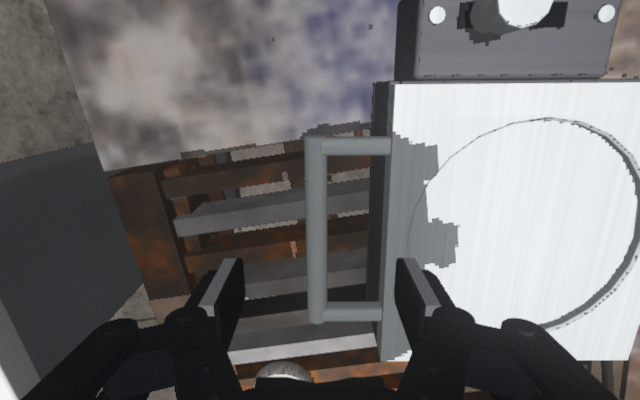

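The bar runs along column 316, rows 140 to 318, and lies between the fingers. I narrow the jaws to fit the 32 mm gap, descend and grip.

```bash
python3 -m crank '[{"dp":[0,10,-1],"gripper":150,"roll":0},{"dp":[0,20,-1],"gripper":150,"roll":0},{"dp":[0,20,-1],"gripper":150,"roll":0},{"dp":[0,20,-1],"gripper":150,"roll":0},{"dp":[0,35,-1],"gripper":150,"roll":0},{"dp":[0,50,-1],"gripper":150,"roll":0},{"dp":[0,61,-1],"gripper":150,"roll":0},{"dp":[0,61,-1],"gripper":150,"roll":0},{"dp":[0,61,-1],"gripper":150,"roll":0}]'
python3 -m crank '[{"dp":[0,0,0],"gripper":255,"roll":0},{"dp":[0,0,0],"gripper":255,"roll":0},{"dp":[0,0,0],"gripper":255,"roll":0},{"dp":[0,0,0],"gripper":255,"roll":0},{"dp":[0,0,0],"gripper":255,"roll":0}]' 40
```

```text
time_s: 11.42
eef_pos: [451.6, 78.3, 70.0]
ee_rot: [-0.459, 0.459, -0.538, 0.538]
force: [-0.2, -1.0, -0.7]
grip_width: 0.41
time_s: 11.83
eef_pos: [450.1, 78.6, 70.3]
ee_rot: [0.458, -0.46, 0.538, -0.537]
force: [-9.1, 0.8, 11.8]
grip_width: 0.124
```

```bash
python3 -m crank '[{"dp":[0,-2,0],"gripper":255,"roll":0},{"dp":[0,-4,0],"gripper":255,"roll":0},{"dp":[0,-6,0],"gripper":255,"roll":0},{"dp":[0,-6,0],"gripper":255,"roll":0}]'
python3 -m crank '[{"dp":[0,-1,0],"gripper":255,"roll":0},{"dp":[0,-2,0],"gripper":255,"roll":0},{"dp":[0,-2,0],"gripper":255,"roll":0}]'
```

```text
time_s: 12.17
eef_pos: [450.3, 78.5, 75.5]
ee_rot: [0.458, -0.46, 0.539, -0.537]
force: [-5.8, 1.4, -1.7]
grip_width: 0.12
time_s: 12.42
eef_pos: [450.4, 78.5, 77.3]
ee_rot: [0.458, -0.46, 0.539, -0.537]
force: [-4.5, 1.6, -2.3]
grip_width: 0.119
```

```bash
python3 -m crank '[{"dp":[0,-1,0],"gripper":255,"roll":0},{"dp":[0,-1.5,0],"gripper":255,"roll":0},{"dp":[0,-1.5,0],"gripper":255,"roll":0}]'
```

```text
time_s: 12.67
eef_pos: [450.5, 78.5, 78.8]
ee_rot: [0.459, -0.46, 0.538, -0.537]
force: [-5.3, 0.8, -3.4]
grip_width: 0.125
```

```bash
python3 -m crank '[{"dp":[0,-1,0],"gripper":255,"roll":0},{"dp":[0,-2,0],"gripper":255,"roll":0},{"dp":[0,-2,0],"gripper":255,"roll":0}]'
```

```text
time_s: 12.92
eef_pos: [450.7, 78.4, 81.0]
ee_rot: [0.459, -0.459, 0.538, -0.537]
force: [-8.0, 1.7, -1.8]
grip_width: 0.118
```

```bash
python3 -m crank '[{"dp":[0,-1,0],"gripper":255,"roll":0},{"dp":[0,-2,0],"gripper":255,"roll":0},{"dp":[0,-2,0],"gripper":255,"roll":0}]'
```

```text
time_s: 13.17
eef_pos: [450.9, 78.4, 83.1]
ee_rot: [0.459, -0.459, 0.538, -0.538]
force: [-5.2, 1.0, -3.2]
grip_width: 0.12
```

The bar has risen about 13 mm, well past the 8 mm play, at a steady 2 to 3 N, so the plate looks free. I raise it a bit along the arc and confirm with a picture.

```bash
python3 -m crank '[{"dp":[0,-4,0.5],"gripper":255,"roll":0},{"dp":[0,-9,1.3],"gripper":255,"roll":0},{"dp":[0,-15,2.3],"gripper":255,"roll":0},{"dp":[0,-20,3.4],"gripper":255,"roll":0},{"dp":[0,-26,4.6],"gripper":255,"roll":0},{"dp":[0,-26,4.6],"gripper":255,"roll":0}]'
python3 - <<'E'
from h import *
p=eyes.capture("wrist");s=eyes.capture("side")
a=cv2.resize(s["color"][120:300,220:480,::-1],(780,540));cv2.imwrite("pics/s7.png",a)
plan([451,78,69])
E
```

```text
time_s: 13.67
eef_pos: [455.4, 77.7, 110.0]
ee_rot: [0.459, -0.459, 0.538, -0.538]
force: [-8.4, 1.2, -0.8]
grip_width: 0.123
dp [ 0.41 40.42 -4.2 ] tcp [455.27  77.74 109.41] t 13.7667 F [-6.72  2.39 -1.08] grip 0.1227079576070346
yaw z -0.15781980495255352 roll None
tool [[-0.16, -0.0, 0.99], [-0.99, 0.0, -0.16], [-0.0, -1.0, -0.0]]
```

View pics/s7.png

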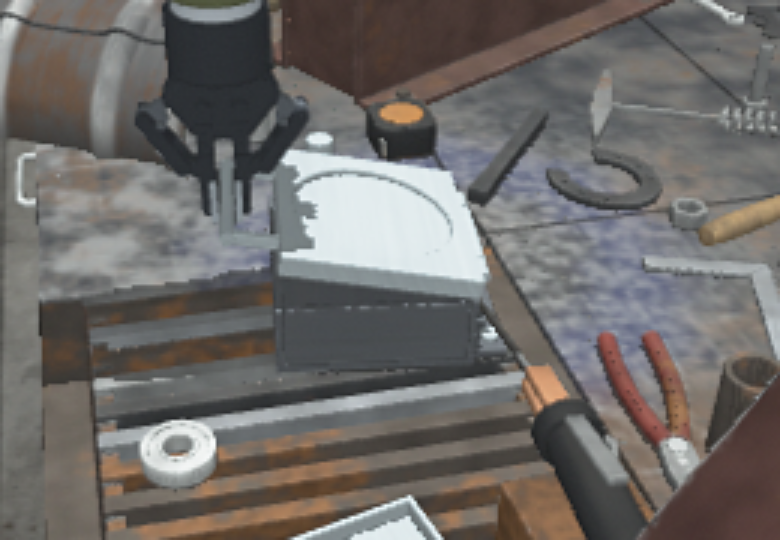

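The plate is visibly lifted: its front edge is up and there is a wedge-shaped gap over the block at about (380,290). The catch is not holding it, so the knob stays untouched and I continue along the arc.

```bash
python3 -m crank '[{"dp":[0,-9,2],"gripper":255,"roll":0},{"dp":[0,-18,4.5],"gripper":255,"roll":0},{"dp":[0,-27,8],"gripper":255,"roll":0},{"dp":[0,-36,12],"gripper":255,"roll":0},{"dp":[0,-44,16.5],"gripper":255,"roll":0},{"dp":[0,-53,21],"gripper":255,"roll":0},{"dp":[0,-61,26.5],"gripper":255,"roll":0},{"dp":[0,-69,32],"gripper":255,"roll":0},{"dp":[0,-69,32],"gripper":255,"roll":0}]'
```

```text
time_s: 14.52
eef_pos: [487.2, 72.9, 180.9]
ee_rot: [0.459, -0.459, 0.538, -0.537]
force: [-16.2, 4.3, 8.6]
grip_width: 0.122
```

```bash
python3 -m crank '[{"dp":[0,-1.5,-1.5],"gripper":255,"roll":0},{"dp":[0,-9,4],"gripper":255,"roll":0},{"dp":[0,-16.5,10.5],"gripper":255,"roll":0},{"dp":[0,-23.5,17.5],"gripper":255,"roll":0},{"dp":[0,-30.5,24.5],"gripper":255,"roll":0},{"dp":[0,-30.5,24.5],"gripper":255,"roll":0}]'
```

```text
time_s: 15.02
eef_pos: [513.2, 68.9, 211.4]
ee_rot: [-0.46, 0.458, -0.537, 0.538]
force: [-6.2, 5.3, 3.8]
grip_width: 0.125
```

```bash
python3 -m crank '[{"dp":[0,-6,7],"gripper":255,"roll":0},{"dp":[0,-12,14.5],"gripper":255,"roll":0},{"dp":[0,-18,22.5],"gripper":255,"roll":0},{"dp":[0,-18,22.5],"gripper":255,"roll":0},{"dp":[0,-18,22.5],"gripper":255,"roll":0}]'
python3 - <<'E'
from h import *
s=eyes.capture("side");t=eyes.capture("top")
a=cv2.resize(s["color"][100:400,220:480,::-1],(520,600));b=cv2.resize(t["color"][120:300,200:480,::-1],(280,180))
b=np.vstack([b,np.zeros((420,280,3),np.uint8)]);cv2.imwrite("pics/s8.png",np.hstack([a,b]))
st=ctrl.sense();print(st["eef_pos"],st["force"],st["grip_width"],st["time_s"])
h=np.array([563.5,61])+82*np.array([np.cos(-.155),np.sin(-.155)])
R=rot();g=st["eef_pos"]+3*R[:,1]
r=np.linalg.norm(h-g[:2]);print("theta deg",np.degrees(np.arctan2(g[2]-58,r)-.041),"radius",np.hypot(r,g[2]-58))
E
```

```text
time_s: 15.43
eef_pos: [534.6, 65.6, 229.3]
ee_rot: [-0.46, 0.458, -0.538, 0.538]
force: [-7.6, 5.9, 7.5]
grip_width: 0.121
[534.37  65.66 229.13] [-6.85  5.22  6.77] 0.12354337841622906 15.5333
theta deg 54.1001491351315 radius 201.74155589953006
```

View pics/s8.png

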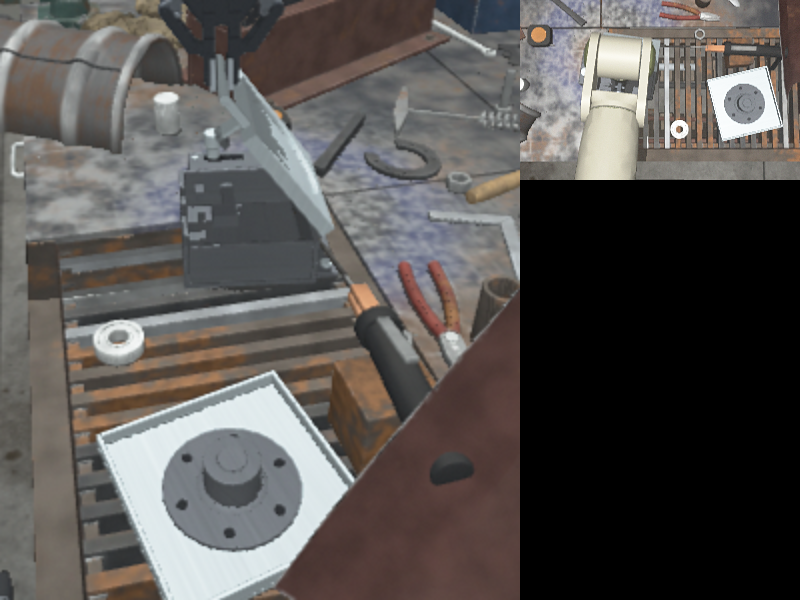

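```bash
python3 -m crank '[{"dp":[0,0,0],"gripper":255,"roll":0},{"dp":[0,0,0],"gripper":255,"roll":0},{"dp":[0,0,0],"gripper":255,"roll":0},{"dp":[0,0,0],"gripper":255,"roll":0},{"dp":[0,0,0],"gripper":255,"roll":0},{"dp":[0,0,0],"gripper":255,"roll":0},{"dp":[0,0,0],"gripper":255,"roll":0},{"dp":[0,0,0],"gripper":255,"roll":0}]' 60
python3 -c "
from h import *
print(ctrl.finish_job())"
```

```text
time_s: 16.2
eef_pos: [534.3, 65.7, 229.1]
ee_rot: [-0.46, 0.458, -0.538, 0.538]
force: [-7.2, 6.1, 7.4]
grip_width: 0.116
the job is handed in; nothing more can be done
None
```

The job is done and handed in at 16.2 s, with the plate held open at about 54°.

- **Cap:** I lifted it out by the crown and set it in the tray, releasing only after it touched the floor. The last pictures show it flat and centred.
- **Tug test:** With the knob untouched, the bar rose 13 mm at a steady 2–3 N, well past the 8 mm a caught plate allows. The plate was free, so I never touched the knob.
- **Final hold:** I raised the plate along its arc by the bar. Over the last 0.7 s before hand-in the pose did not move, with about 12 N on the wrist and the grip at 60 N.
- **Other loose things:** I kept the arm clear of them. The bearing and stub show undisturbed in the last picture; I did not re-measure any of them.

One check disagreed slightly. The grasp point came out 202 mm from the hinge axis where the bar should be 195 mm. The calibration, my die pose or the bar sitting a few mm lower in the pads could explain it. The side picture shows the plate clearly steep and the bar still in the fingers.

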